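# Line up the slotted gate and push the sample bar home

## Task

On the spectrometer's sample port, turn the round slotted gate by pushing its orange post with the fingertips until the slot lines up with the sample bar, then push the bar by its blue tab through the gate until it is fully home against the stop inside the port. Only push: do not lift the bar out of its channel. Leave the jar, the black holder, the white dish and the forceps where they are, and finish clear of everything.

Things in the scene. Friction and masses are not known exactly. Their poses are not given: they have to be found in the camera images.
- port: Fixed sample port (all sizes here in mm). Origin: on the gate's vertical axis, at the height of the work surface; z up, +y the direction in which the bar is pushed. Grey-blue base plate 104 wide, top at z = 14, y -235 to +105, carries the gate, two rails and a navy tunnel. A white instrument with navy lid, 135 high, stands behind (front at y = +130, x -140 to +200).
- port_rails (a point): Gate-side end of the bar's channel, midway between its two dark steel rails, at their top (height 30; port y = -46). The rails are 10 mm wide each, 20 mm apart, and run 169 mm back from here along the port's -y. Axes as port.
- port_stop (a point): Centre of the hidden stop face inside the navy tunnel, height 23, at port y = +78; the bar is fully home when its tip meets it. The tunnel is 64 mm wide outside, roof top at height 46; its mouth faces the gate at port y = +46, 28 mm wide narrowing to 20. Axes as port.
- gate (a joint): Angle of the navy slotted gate about the port's origin axis; rad, positive counter-clockwise from above. 0: the orange post points to the port's -y and the slot lies across the bar (blocked). At +1.571 (post to port +x) and at -1.571 (post to port -x) the slot lies along the bar; either will do. Starts within +-1.1; stops at +-2.0. Light friction, about 2 N at the post; stays where left.
- gate_post (a point): Middle of the gate's upright orange post: 16 mm diameter, 26 mm high (height 36 to 62), 30 mm from the gate's axis; the point is at half its height (49). Axes as gate_hub.
- gate_hub (a point): Centre of the gate's top face (height 36), on the turning axis. The gate is a level disc of 84 mm diameter; a straight slot 22 mm wide, edged by two white lines, runs right across it through the centre. The point turns with the gate: its x runs along the slot, its -y points at the post.
- bar_tip (a point): Centre of the bar's front end, height 23, halfway up the bar. +y runs along the bar towards the tip, z up. The last 12 mm taper to 9 wide. At the start the tip is at port y = -52 to -80; fully home at port y = +78.
- bar_tab (a point): Middle of the rear face of the blue push tab standing on the bar's rear end, flush with it, 140 mm behind the tip. The tab is 36 wide x 8 thick, height 34 to 56; the point is at height 45. Axes as bar_tip. Push it from behind, towards +y; fully home it is at port y = -62.
- jar_mid (a point): Bystander: amber jar with a white cap, 40 mm diameter, 55 high; its centre.
- holder_mid (a point): Bystander: black sample holder ring, 44 mm diameter, 24 mm hole, 12 high; its centre.
- dish_mid (a point): Bystander: small white dish, 48 mm diameter, 35 high; its centre.
- forceps_mid (a point): Bystander: black and blue forceps lying flat, 115 long (along its y) x 20 wide x 9 high; its centre.
- bar: The loose aluminium sample bar, 16 wide (x) x 140 long (y) x 18 high, black round window on top near the tip, about 0.25 kg; it just rests between the rails. Origin under its middle, at its underside (height 14); +y towards the tip, z up.
Things that resemble listed ones, but are neither listed nor needed, are in the scene too. Several things have the shape of the bar; the one meant has the colours described above.

How it is judged (in metres and radians):
On the way, in this order (a step that is already met when the one before it is completed fails the run):
1. the gate's slot is lined up with the bar (within about 11 degrees) before the bar passes the middle of the gate (angle between the x axis of gate_hub and the y axis of port, either way round below 0.2 rad and y of bar_tip in the frame of port below -0.01 m), for 0.1 s.
2. the bar has been pushed through the gate to the stop (y of bar_tip in the frame of port above 0.074 m), for 0.1 s.
At the end, for the whole second after the job is handed in: The bar lies level and at rest in its channel, through the aligned gate (slot within 0.2 rad of the bar), its tip within 4 mm of the stop (y of bar_tip in the frame of port above 0.074 m and x of bar_tip in the frame of port between -0.005 and 0.005 m and height (world z) of bar_tip between 0.018 and 0.029 m and height (world z) of bar_tab between 0.04 and 0.051 m and angle between the x axis of gate_hub and the y axis of port, either way round below 0.2 rad and linear speed of bar below 0.01 m/s); the robot touches nothing.
It fails at once if the bar is lifted out of its channel (either end more than 15 mm up) (height (world z) of bar_tip above 0.038 m or height (world z) of bar_tab above 0.06 m).
It fails at once if the jar is moved by more than 30 mm, or lifted by more than 15 mm (distance of jar_mid from where it was at the start of the episode above 0.03 m or height (world z) of jar_mid above 0.0425 m).
It fails at once if the holder is moved by more than 30 mm, or lifted by more than 15 mm (distance of holder_mid from where it was at the start of the episode above 0.03 m or height (world z) of holder_mid above 0.021 m).
It fails at once if the dish is moved by more than 30 mm, or lifted by more than 15 mm (distance of dish_mid from where it was at the start of the episode above 0.03 m or height (world z) of dish_mid above 0.0325 m).
It fails at once if the forceps is moved by more than 30 mm, or lifted by more than 15 mm (distance of forceps_mid from where it was at the start of the episode above 0.03 m or height (world z) of forceps_mid above 0.0195 m).
It also fails if it takes over 45 s, if anything falls off the work surface, if the arm or the gripper's body presses on something with over 40 N, if the wrist force passes 120 N, or if a joint passes its speed limit or range.

## Robot

A 6-joint arm with a two-finger parallel gripper is mounted at the origin on the work surface. World frame = base frame: x ahead of the robot, y to its left, z up, the work surface at z = 0. Lengths are in mm, angles in rad, forces in N, time in s.
With the tool pointing down it reaches from about 300 to 775 mm from the base axis. Payload 14.6 kg.
Tool frame: the origin (TCP) lies between the finger pads; the fingertips stand 8 mm ahead of it and the grasp point (between the pads) lies 11 mm behind it; z points along the fingers, y is the direction in which the jaws open and shut (so a half turn about z gives the same grasp; the last joint's range is limited). The gripper opens to 94 mm and grips with 3 to 60 N. Pads are 16 mm wide; open, the fingers measure 119 mm over their backs; the gripper's body (75 mm by 177 mm) begins 78 mm behind the grasp point.
Start: joints at [1.068, 0.3, 1.521, -0, 1.321, -0.067], TCP at [232.171, 498.584, 213.446] pointing down, gripper open.
Joint ranges: [-3.03, 3.03], [-0.79, 2.21], [0.23, 2.52], [-1.04, 4.18], [0, 3.07], [-2.55, 2.55]. Speed limits (rad/s): [2.22, 2.22, 2.57, 3.14, 3.14, 3.14].

## Interface

Orientations are given as [roll, pitch, yaw] about the fixed x, y, z axes, in that order (R = Rz(yaw) Ry(pitch) Rx(roll)).
In Python, from cell import manip gives the robot as it stands. The module is installed in compiled form; this text tells all that it offers.
- The arm moves only by the tool send_rows, never from a script. Its argument "series" is a list that holds one entry, the list of rows, each a list of 5 numbers: the opening, from 0 (shut) to 1 (fully open), then the shift along the tool's x, y, z in mm, then the turn about the tool's z in degrees. In form: [[[gripper, dx, dy, dz, roll], ...]]. A call has 1 to 10 rows; each row is the pose to reach, as a shift and turn from the pose commanded when the call began, along the tool's axes at that moment; what a row does not reach only later rows make up. A row lasts 1/10 s, in which the tool goes at most 50 mm and 8.59 degrees, less where a joint would pass 70% of its speed; a pose out of reach is approached as far as the arm can. A call with a gripper value outside its range is refused whole. The fingers move at their own pace and stop on an object; "newtons" is the grip in N (left out, the last holds). Time passes only in rows, so rows that repeat a pose let the fingers close. It gives the time, the measured TCP pose, the force and the opening at its end, in the units of the state.
- manip.read_state(): the state, without advancing time (a new reading comes with each control period).
- manip.camera(name): name is "side" or "top" or "wrist"; returns a dict with "img" (400x640x3 uint8, red, green, blue), "vfov" (degrees; the focal length in pixels is half the picture's height over the tangent of half this angle, whatever the lens; pixels are square), "cx", "cy" (the principal point, pixels), "pose" (4x4, takes a point from camera to world coordinates); the wrist camera has in their place "T_tool_cam" (4x4, takes a point from camera to tool coordinates, whose origin is the TCP and whose axes are the flange's). Camera axes: x right, y down, z forward; pixel columns grow to the right and rows downward; lengths in mm; the calibration is good to about 2 mm. A picture is of the moment at which its call begins: read the wrist's pose just before it. There is no depth.
- manip.sign_off(): hands the job in, once; it reports no verdict.
Trained networks look in a picture, given as the dict that the camera call returned (one of the last four; its "shot" number tells which), for a name from the list of things; names that differ only in an ending like _2 or _b are one class to them, and where a whole thing is asked for, a point or a joint stands for the part that bears it (a point fixed in the world has none). Each returns a list of dicts, best first, with "conf" (0 to 1); they miss things now and then, are a little off and sometimes report something else, mostly with a low value. They report only what shows in the picture. A call takes as long as a camera call. They do not tell look-alikes from the thing itself.
- manip.find_in(target, picture): "rect" ([left, top, width, height] in pixels, round what is visible of it).
- manip.silhouettes(target, picture): "pixels" (400x640 bool, what is visible of it) and "rect" ([left, top, width, height] in pixels, round what is visible of it).
The state is a dict: "clock": time; "joints": joint angles; "qd": joint speeds; "effort": joint torques, N m; "eef_pos": TCP position; "eef_rot": TCP orientation; "wrist_force": force on the tool from outside, world axes, zero at the start; "moment": the same for the moment, N m; "finger_gap": finger opening in mm.
Only numpy, scipy, OpenCV 4.12 (cv2) and the standard library are available. Lean on these libraries where they do the work, as an engineer would, in place of code of your own. Each camera call takes 0.05 s, during which the arm holds its last target. There are 200 camera calls.

## Working session

There is one attempt and no reset: what is moved stays moved. The work goes in short steps, Python scripts to look and compute and a tool call to move; the robot and the scene stay as the last step left them, time stands still between calls to the robot, and variables do not carry over. Pictures are saved under pics/ and viewed, about 8 in all and at most 12, crops included, and the job is handed in when it is done.

Besides the shell and the picture viewer there is one more tool, called after "Call:" as a command line: name --argument value ..., lists and objects as JSON in quotes. send_rows: Moves the arm, as the interface text tells. Its arguments: {"type":"object","properties":{"series":{"type":"array"},"newtons":{"type":"number"}},"required":["series"]}

```bash
mkdir -p pics; cat > h.py <<'E'
from cell import manip
import numpy as np, cv2
def save(c,n): cv2.imwrite('pics/'+n,c['img'][:,:,::-1])
def ray(c,u,v):
    f=200/np.tan(np.radians(c['vfov'])/2); T=np.array(c['pose'])
    d=T[:3,:3]@np.array([(u-c['cx'])/f,(v-c['cy'])/f,1]); return T[:3,3],d
def at(c,u,v,z):
    o,d=ray(c,u,v); return np.round(o+d*(z-o[2])/d[2],1)
def proj(c,p):
    f=200/np.tan(np.radians(c['vfov'])/2); T=np.linalg.inv(np.array(c['pose'])); q=T[:3,:3]@np.array(p)+T[:3,3]
    return np.round([c['cx']+f*q[0]/q[2],c['cy']+f*q[1]/q[2]],1)
E
python3 - <<'E'
from h import *
s=manip.read_state(); print(s['eef_pos'],s['eef_rot'],s['clock'])
Z=dict(gate=30,gate_post=49,bar=32,bar_tab=45,jar_mid=27,holder_mid=6,dish_mid=18,forceps_mid=5,port=14)
for n in ('top','side'):
    c=manip.camera(n); save(c,n+'1.png'); print(n,c['vfov'],c['cx'],c['cy'],np.round(c['pose'],2).tolist())
    for k in Z:
        for r in manip.find_in(k,c)[:4]:
            x,y,w,h=r['rect']; print(k,np.round(r['rect']),round(r['conf'],2),at(c,x+w/2,y+h/2,Z[k]))
E
```

```text
[232.0694507  498.37346104 212.88363147] [-3.14045896e+00 -6.27916503e-05  2.70578115e+00] 0.0
top 55.83046732297331 315.81585939315926 194.43431480777573 [[-0.03, -0.99, 0.16, 485.1], [-1.0, 0.03, 0.02, -28.76], [-0.03, -0.16, -0.99, 712.21], [0.0, 0.0, 0.0, 1.0]]
gate [228. 216.  50.  50.] 0.55 [511.7 100.3  30. ]
gate [245. 332.  65.  15.] 0.32 [341.7  59.5  30. ]
gate_post [231. 220.  46.  45.] 0.76 [508.7  95.8  49. ]
bar [428. 224.  74.  59.] 0.9 [ 478.7 -274.3   32. ]
bar [282. 250.  77.  36.] 0.66 [461.3 -19.   32. ]
bar_tab [426. 226.  71.  60.] 0.96 [ 476.5 -263.1   45. ]
bar_tab [283. 250.  79.  33.] 0.85 [463.9 -22.7  45. ]
jar_mid [321. 169.  19.  26.] 0.84 [617.  -42.2  27. ]
holder_mid [286. 160.  25.  25.] 0.58 [641.   18.1   6. ]
dish_mid [236. 216.  45.  48.] 0.69 [515.2  93.   18. ]
forceps_mid [247. 332.  62.  11.] 0.63 [339.7  61.7   5. ]
forceps_mid [287. 161.  23.  26.] 0.22 [638.4  17.5   5. ]
port [  0.  63. 386. 248.] 0.59 [618.3 219.   14. ]
port [285. 159.  27.  28.] 0.56 [638.9  17.8  14. ]
side 53.090979091927174 326.7360955016677 199.7453679127637 [[0.7
[... 178 characters left out ...]
6.  38.  32.] 0.62 [497.7  77.3  49. ]
bar [280. 217.  27.  53.] 0.86 [467.8 -32.4  32. ]
bar [336. 312.  80.  36.] 0.6 [ 469.  -281.1   32. ]
bar [339. 200.  18.  27.] 0.38 [610.3 -45.9  32. ]
bar_tab [333. 317.  81.  25.] 0.89 [ 460.7 -281.4   45. ]
bar_tab [280. 216.  26.  55.] 0.82 [462.5 -40.   45. ]
jar_mid [342. 202.  15.  24.] 0.75 [614.8 -44.5  27. ]
jar_mid [327. 190.  17.  18.] 0.17 [620.4   9.2  27. ]
holder_mid [327. 194.  19.  18.] 0.65 [626.4  14.1   6. ]
dish_mid [351. 234.  23.  29.] 0.64 [ 578.4 -129.6   18. ]
dish_mid [278. 215.  30.  54.] 0.54 [474.8 -21.1  18. ]
forceps_mid [214. 241.  20.  34.] 0.68 [341.3  48.4   5. ]
port [189.  69. 148. 231.] 0.97 [523.2 170.4  14. ]
```

View pics/top1.png

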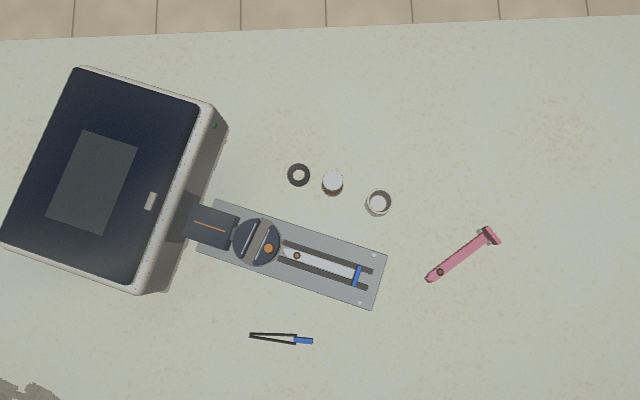

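View pics/side1.png

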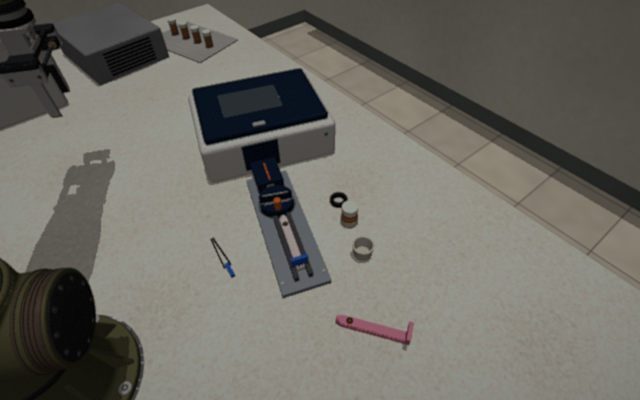

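The top view shows the port with the gate at (257,242), its orange post at (268,248), and the silver bar with the blue tab at (357,275). The look-alike is the pink bar at (462,255). The bystanders are the jar (333,182), holder (298,175), dish (378,202) and forceps (280,339). I choose the silver bar between the rails and will check it in one close crop.

```bash
python3 - <<'E'
from h import *
c=manip.camera('top')
im=c['img'][195:315,190:390]; cv2.imwrite('pics/crop.png',cv2.resize(im,None,fx=4,fy=4,interpolation=cv2.INTER_CUBIC)[:,:,::-1])
hsv=cv2.cvtColor(c['img'],cv2.COLOR_RGB2HSV)
def cen(lo,hi,x0,x1,y0,y1):
    m=np.zeros((400,640),np.uint8); m[y0:y1,x0:x1]=cv2.inRange(hsv,lo,hi)[y0:y1,x0:x1]; ys,xs=np.nonzero(m); return xs.mean(),ys.mean(),len(xs)
u,v,n=cen((5,140,120),(20,255,255),240,290,225,270); print('post',u,v,n,at(c,u,v,55))
u,v,n=cen((100,120,80),(125,255,255),335,380,255,295); print('tab',u,v,n,at(c,u,v,50))
E
```

```text
post 268.1666666666667 247.83333333333334 54 [498.9  70.4  55. ]
tab 356.3 275.6777777777778 90 [447.5 -80.   50. ]
```

View pics/crop.png

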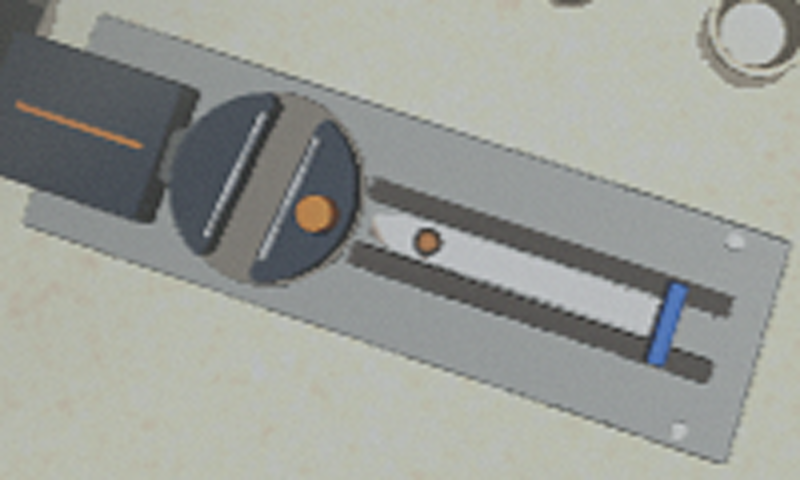

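```bash
python3 - <<'E'
from h import *
c=manip.camera('top')
P=lambda x,y,z: at(c,190+x/4-.4,195+y/4-.4,z)
for n,p in dict(hub=(265,188,36),post=(315,213,62),A=(105,15,14),B=(790,242,14),C=(725,462,14),D=(25,225,14),r0=(362,219,30),r1=(721,340,30),tun0=(17,103,46),tun1=(140,147,46),tabt=(685,286,56),tabb=(657,363,56),tip=(372,221,32),s0=(265,113,36),s1=(207,235,36),s2=(316,140,36),s3=(263,258,36)).items(): print(n,P(*p))
s=manip.camera('side')
im=s['img'][170:310,215:345]; cv2.imwrite('pics/crops.png',cv2.resize(im,None,fx=4,fy=4,interpolation=cv2.INTER_CUBIC)[:,:,::-1])
E
```

```text
hub [511.   95.3  36. ]
post [498.7  69.   62. ]
A [594.9 174.7  14. ]
B [ 480.6 -140.2   14. ]
C [ 384.9 -105.9   14. ]
D [498.  210.5  14. ]
r0 [496.2  52.7  30. ]
r1 [ 439. -105.   30.]
tun0 [551.4 204.3  46. ]
tun1 [530.2 149.   46. ]
tabt [463.6 -87.9  56. ]
tabb [432.  -74.7  56. ]
tip [495.1  48.   32. ]
s0 [544.5  95.2  36. ]
s1 [490.9 121.2  36. ]
s2 [531.7  72.3  36. ]
s3 [480.2  96.2  36. ]
```

Fixing the port frame: origin is about (511.5, 95.8), +y is about (0.341, 0.940), gate is about -0.1 rad and the tip is at about y = -52. I'll push the post towards port -x, with the tool turned so that tool x = port y and tool y = port x. First I move above it with the gripper shut.

Call:
send_rows --series '[[[0,-454,-276,0,85],[0,-454,-276,0,85],[0,-454,-276,0,85],[0,-454,-276,0,85],[0,-454,-276,0,85],[0,-454,-276,0,85],[0,-454,-276,0,85],[0,-454,-276,0,85],[0,-454,-276,0,85],[0,-454,-276,0,85]]]' --newtons 20

```text
clock: 2.15
eef_pos: [510.7, 80.8, 213.7]
eef_rot: [3.141, -0.0, 1.216]
wrist_force: [-0.6, 0.7, 0.3]
finger_gap: 17.8
```

Call:
send_rows --series '[[[0,0,0,0,0]]]'

```text
clock: 2.25
eef_pos: [511.8, 78.5, 213.1]
eef_rot: [3.141, 0.001, 1.213]
wrist_force: [-0.2, 0.7, 0.5]
finger_gap: 9.5
```

Call:
send_rows --series '[[[0,-15,22,0,-0.5],[0,-15,22,50,-0.5],[0,-15,22,90,-0.5],[0,-15,22,90,-0.5],[0,-15,22,90,-0.5]]]'

```text
clock: 2.75
eef_pos: [525.6, 61.6, 124.6]
eef_rot: [3.142, -0.0, 1.232]
wrist_force: [-0.0, 0.2, 0.8]
finger_gap: 0.4
```

```bash
python3 - <<'E'
from h import *
s=manip.read_state(); print(s['eef_pos'],s['eef_rot'],s['clock'])
c=manip.camera('wrist'); save(c,'w1.png'); print(c['vfov'],np.round(c['T_tool_cam'],2).tolist())
E
```

```text
[525.61920774  61.61356316 124.58048509] [ 3.14150539e+00 -1.11466087e-04  1.23193277e+00] 2.75
64.08538139239423 [[0.0, -0.97, -0.23, 66.03], [1.0, 0.0, 0.0, 0.77], [-0.0, -0.23, 0.97, -170.7], [0.0, 0.0, 0.0, 1.0]]
```

View pics/w1.png

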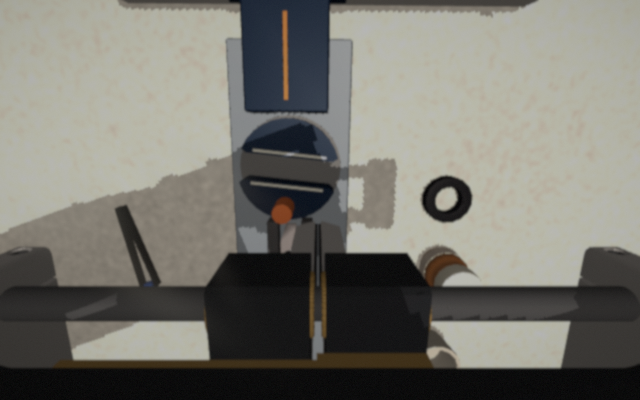

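The wrist view shows the post at (282,211), the hub at (290,168), the slot across and the shut fingers around (318,240). I'll take a close crop to learn the fingertip width.

```bash
python3 - <<'E'
import cv2
im=cv2.imread('pics/w1.png')[190:370,190:450]
im=cv2.convertScaleAbs(im,alpha=1.8,beta=25)
cv2.imwrite('pics/w1c.png',cv2.resize(im,None,fx=3,fy=3,interpolation=cv2.INTER_CUBIC))
E
```

```text
(no output)
```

View pics/w1c.png

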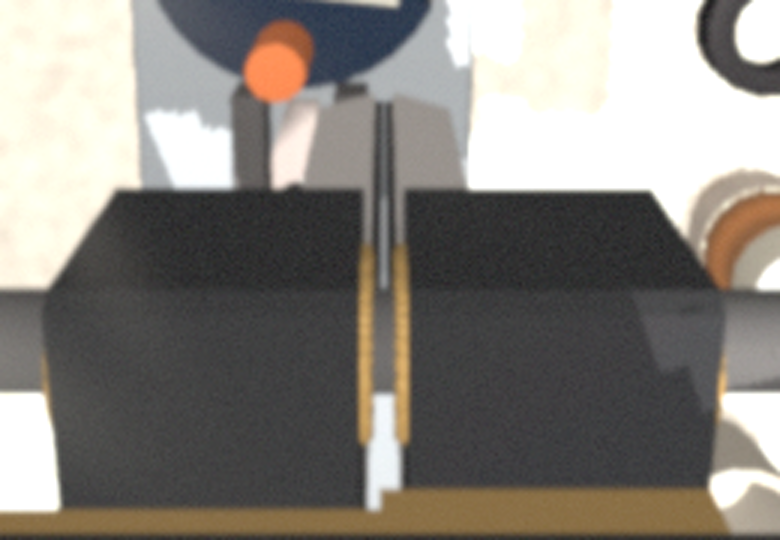

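The fingertips measure about 25 mm wide when shut, and the wrist and top estimates of the post agree to 2 mm. Descending beside the post.

Call:
send_rows --series '[[[0,0,0,40,0],[0,0,0,74,0],[0,0,0,74,0],[0,0,0,74,0]]]'

```text
clock: 3.2
eef_pos: [526.5, 61.4, 51.8]
eef_rot: [3.139, -0.001, 1.231]
wrist_force: [0.7, 0.8, 0.6]
finger_gap: 0.7
```

Call:
send_rows --series '[[[0,-4,-8,0,0],[0,-8,-15,0,0],[0,-8,-22,0,0],[0,-8,-29,0,0],[0,-4,-34,0,0],[0,0,-38,0,0],[0,4,-44,0,0],[0,8,-50,0,0],[0,11,-56,0,0],[0,11,-56,0,0]]]'

```text
clock: 4.2
eef_pos: [475.5, 91.0, 49.3]
eef_rot: [-3.141, 0.0, 1.232]
wrist_force: [-0.3, 0.2, -0.5]
finger_gap: 0.4
```

```bash
python3 - <<'E'
from h import *
c=manip.camera('top')
im=c['img'][195:315,190:390]; cv2.imwrite('pics/crop2.png',cv2.resize(im,None,fx=4,fy=4,interpolation=cv2.INTER_CUBIC)[:,:,::-1])
w=manip.camera('wrist'); save(w,'w2.png')
E
```

```text
(no output)
```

View pics/w2.png

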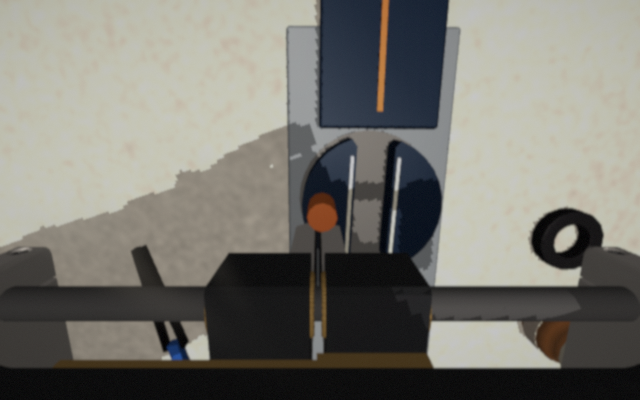

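The wrist view shows the slot now nearly along the bar, with white lines (352,156)-(347,247) and (399,158)-(391,250). Measuring its angle from those.

```bash
cat >> h.py <<'E'
def wat(w,s,u,v,z):
    from scipy.spatial.transform import Rotation as R
    T=np.eye(4); T[:3,:3]=R.from_euler('xyz',s['eef_rot']).as_matrix(); T[:3,3]=s['eef_pos']
    return at(dict(w,pose=T@np.array(w['T_tool_cam'])),u,v,z)
O=np.array([511.5,95.8]); ey=np.array([.341,.940]); ex=np.array([.940,-.341])
def port(p): d=np.array(p[:2])-O; return np.round([d@ex,d@ey],1)
E
python3 - <<'E'
from h import *
s=manip.read_state(); w=manip.camera('wrist')
for p in [(352,156,36),(347,247,36),(399,158,36),(391,250,36),(322,218,62),(379,110,46),(386,0,46),(320,127,46),(438,129,46)]: print(p,port(wat(w,s,*p)))
print(port(s['eef_pos']))
E
```

```text
(352, 156, 36) [-11.1  30.1]
(347, 247, 36) [-12.4 -25.7]
(399, 158, 36) [15.9 29.2]
(391, 250, 36) [ 14.8 -27.4]
(322, 218, 62) [-28.4   0.6]
(379, 110, 46) [ 1.2 55.3]
(386, 0, 46) [  1.8 107.2]
(320, 127, 46) [-29.8  46.3]
(438, 129, 46) [33.1 45.9]
[-31.4 -17.1]
```

The slot is within about 1.5° of the bar and the tunnel and slot centres agree. Backing off, rising and moving behind the tab.

Call:
send_rows --series '[[[0,-12,0,0,0],[0,-20,0,-40,0],[0,-50,8,-60,0],[0,-95,18,-60,0],[0,-140,26,-60,0],[0,-180,33,-60,0],[0,-197,33,-60,0],[0,-197,33,-60,0],[0,-197,33,-60,0],[0,-197,33,-60,0]]]'

```text
clock: 5.35
eef_pos: [441.8, -105.9, 109.4]
eef_rot: [-3.142, -0.0, 1.232]
wrist_force: [1.2, 0.4, -0.2]
finger_gap: 0.7
```

```bash
python3 - <<'E'
from h import *
s=manip.read_state(); print(s['eef_pos'],s['eef_rot'],port(s['eef_pos']))
w=manip.camera('wrist'); save(w,'w3.png')
hsv=cv2.cvtColor(w['img'],cv2.COLOR_RGB2HSV)
m=cv2.inRange(hsv,(100,150,90),(125,255,255)); n,l,st,ce=cv2.connectedComponentsWithStats(m)
for i in range(1,n):
    if st[i][4]>60: print(st[i],ce[i])
E
```

```text
[ 441.81336222 -105.8631231   109.42683653] [-3.14152803e+00 -1.23862253e-04  1.23177973e+00] [   3.3 -213.3]
[134  84  19  31 285] [143.66315789  98.28421053]
[291 176  47   8 332] [313.84036145 179.94277108]
```

View pics/w3.png

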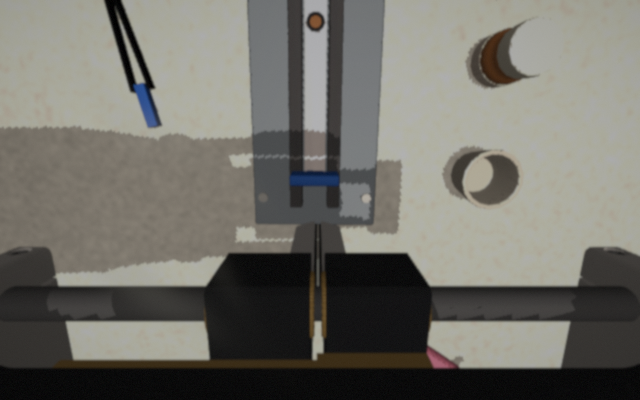

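The blue tab is at (314,181), its rear face at port y of about -191 and centred, so the fingertips are about 14 mm behind it. Descending with a 3 mm sideways correction.

Call:
send_rows --series '[[[0,-2,-3,30,0.5],[0,-2,-3,64,0.5],[0,-2,-3,64,0.5],[0,-2,-3,64,0.5]]]'

```text
clock: 5.8
eef_pos: [438.4, -106.9, 46.0]
eef_rot: [-3.141, -0.0, 1.223]
wrist_force: [0.9, 0.1, 0.5]
finger_gap: 0.4
```

Call:
send_rows --series '[[[0,10,0,0,0],[0,20,0,0,0],[0,30,0,0,0],[0,40,0,0,0],[0,50,0,0,0],[0,60,0,0,0],[0,70,0,0,0],[0,80,0,0,0],[0,90,0,0,0],[0,100,0,0,0]]]'

```text
clock: 6.8
eef_pos: [473.1, -12.7, 46.5]
eef_rot: [3.14, 0.0, 1.223]
wrist_force: [-2.0, -5.2, 5.7]
finger_gap: 0.3
```

```bash
python3 - <<'E'
from h import *
s=manip.read_state(); print(s['eef_rot'],port(s['eef_pos']),s['eef_pos'],s['wrist_force'])
w=manip.camera('wrist'); save(w,'w4.png')
E
```

```text
[3.13980793e+00 2.49535882e-04 1.22286366e+00] [   0.9 -115.1] [473.12308327 -12.68663519  46.53633498] [-2.04678076 -5.15989369  5.65209251]
```

View pics/w4.png

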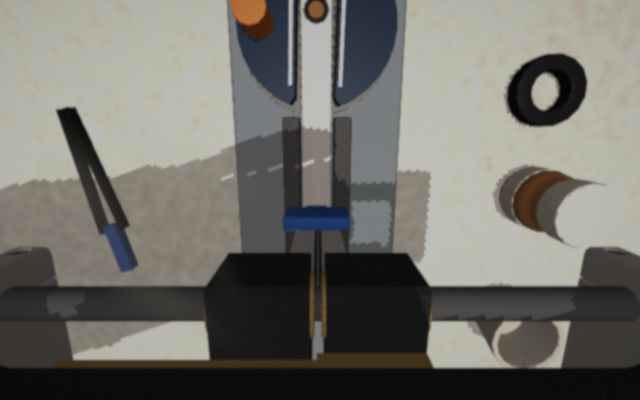

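The bar is inside the aligned gate, with its window at (316,10), the tab at (317,218) and the push force about 5 N. About 45 mm remain, so I continue and slow down near the stop.

Call:
send_rows --series '[[[0,8,0,0,0],[0,16,0,0,0],[0,24,0,0,0],[0,30,0,0,0],[0,34,0,0,0],[0,37,0,0,0],[0,39,0,0,0],[0,40,0,0,0],[0,40,0,0,0]]]'

```text
clock: 7.75
eef_pos: [486.2, 24.3, 45.7]
eef_rot: [3.141, -0.0, 1.222]
wrist_force: [-1.2, -2.9, 2.8]
finger_gap: 0.5
```

Call:
send_rows --series '[[[0,1,0,0,0],[0,2,0,0,0],[0,2,0,0,0]]]'

```text
clock: 8.05
eef_pos: [486.8, 26.1, 45.6]
eef_rot: [3.141, 0.0, 1.222]
wrist_force: [-1.3, -4.5, 3.8]
finger_gap: 0.4
```

Call:
send_rows --series '[[[0,1,0,0,0],[0,2,0,0,0],[0,2,0,0,0]]]'

```text
clock: 8.35
eef_pos: [487.5, 28.0, 45.6]
eef_rot: [3.141, 0.0, 1.222]
wrist_force: [-0.6, -5.1, 3.0]
finger_gap: 0.3
```

Call:
send_rows --series '[[[0,1,0,0,0],[0,2,0,0,0],[0,2,0,0,0]]]'

```text
clock: 8.65
eef_pos: [487.7, 28.6, 45.6]
eef_rot: [-3.141, 0.002, 1.222]
wrist_force: [-7.0, -16.3, 8.6]
finger_gap: 0.7
```

Call:
send_rows --series '[[[0,0.7,0,0,0],[0,0.7,0,0,0]]]'

```text
clock: 8.85
eef_pos: [487.7, 28.6, 45.6]
eef_rot: [-3.141, 0.004, 1.222]
wrist_force: [-8.1, -22.5, 10.4]
finger_gap: 0.3
```

Call:
send_rows --series '[[[0,-6,0,0,0],[0,-20,0,0,0],[0,-30,0,-40,0],[0,-40,0,-90,0],[0,-60,0,-120,0],[0,-60,0,-120,0],[0,-60,0,-120,0],[0,-60,0,-120,0]]]'

```text
clock: 9.65
eef_pos: [467.3, -25.7, 164.1]
eef_rot: [-3.139, 0.0, 1.222]
wrist_force: [0.3, 0.0, -0.2]
finger_gap: 0.5
```

```bash
python3 - <<'E'
from h import *
s=manip.read_state(); print(s['eef_pos'],s['wrist_force'],s['clock'])
w=manip.camera('wrist'); save(w,'w5.png')
hsv=cv2.cvtColor(w['img'],cv2.COLOR_RGB2HSV)
m=cv2.inRange(hsv,(100,150,90),(125,255,255)); n,l,st,ce=cv2.connectedComponentsWithStats(m)
for i in range(1,n):
    if st[i][4]>60: print(st[i],ce[i],port(wat(w,s,*ce[i],56)), port(wat(w,s,ce[i][0],st[i][1]+st[i][3],56)))
E
```

```text
[467.25225847 -25.6865732  164.11595376] [ 0.34271439  0.03752271 -0.16177836] 9.65
[298 112  41   8 306] [317.89869281 115.68627451] [  0.9 -58.1] [  0.9 -61.7]
[179 178  14  29 146] [185.60273973 191.17123288] [-117.2 -123.4] [-118.6 -138. ]
```

View pics/w5.png

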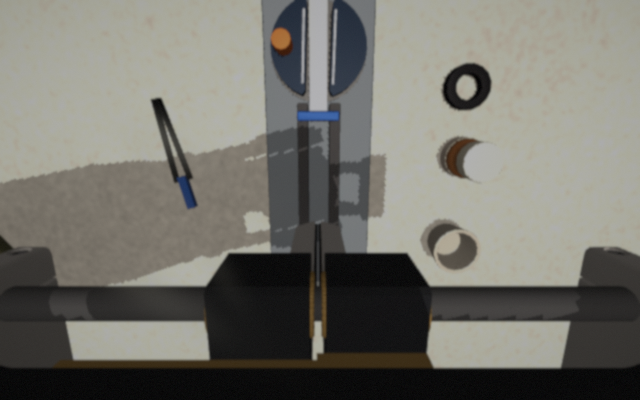

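The bar lies through the aligned gate with the tab at (318,116). Its rear face is at port y = -61.7 (fully home is -62), and the arm is clear with no force on it.

```bash
python3 -c "
from cell import manip; print(manip.sign_off())"
```

```text
the job is handed in; nothing more can be done
None
```

The gate is turned, the bar is pushed fully home and the job is handed in; `sign_off()` gives no verdict, so these are my own last checks.

- **Gate:** I pushed the orange post to port -x with the shut fingertips. Measured before the bar went in, the slot was within about 1.5° of the bar. In the last picture it still looks straight and the bar lies through it.
- **Bar:** I pushed the blue tab until the wrist force rose from about 5 N to about 25 N with no further motion, which I took as the stop. The tab's rear face then measured at port y = -61.7 mm, against -62 when fully home. It was about 1 mm off centre (limit 5 mm), within the camera's calibration error.
- **Stop position:** the arm's own position put the tab at about -63 mm, roughly 1 mm short of the camera's figure. Both are inside the 4 mm tolerance.
- **Clear of everything:** the arm finished raised with the wrist force near zero, at about 9.7 s on the clock. I never touched the jar, holder, dish or forceps, and they looked undisturbed in the last picture, though I did not measure them again.

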